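# Fit the guide rollers to their wheel carriers

### The arm

A 7-joint arm with a two-finger parallel gripper is mounted at the origin on the work surface. World frame = base frame: x ahead of the robot, y to its left, z up, the work surface at z = 0. Lengths are in m, angles in rad, forces in N, time in s.
With the tool pointing down it reaches from about 0.425 to 0.875 m from the base axis. Payload 4.7 kg.
Tool frame: the origin (TCP) lies between the finger pads; the fingertips stand 17 mm ahead of it and the grasp point (between the pads) lies 2 mm behind it; z points along the fingers, y is the line along which they close (so a half turn about z gives the same grasp; the last joint's range is limited). The gripper opens to 85 mm and grips with 20 to 120 N. Pads are 22 mm wide; open, the fingers measure 114 mm over their backs; the gripper's body (76 mm by 85 mm) begins 54 mm behind the grasp point. The pads swing forward as they close: fully open they stand 13 mm farther back than shut.
Start: joints at [1.23, 0.321, -0.07, 1.45, 0.023, 1.371, -0.057], TCP at [0.226, -0.61, 0.248] pointing down, gripper open.
Joint ranges: [-2.86, 2.86], [-0.3, 2.09], [-1.38, 1.24], [0.06, 2.45], [-1.56, 4.7], [0.09, 2.05], [-2.69, 2.69]. Speed limits (rad/s): [2.57, 2.57, 3.14, 3.14, 3.14, 3.14, 3.14].

### API

Orientations are given as a unit quaternion [x, y, z, w].
In Python, from rig import r gives the robot as it stands.
- The arm moves only by the tool jog_arm, never from a script. Its argument "motion" is one flat list of numbers, 7 for each row, row after row: the gripper command: -1 is shut, 1 is fully open, values between are in proportion, then the shift along the tool's x, y, z in m, then the turn, a rotation vector about the tool's x, y, z in degrees. A call has 1 to 5 rows; each row shifts and turns the commanded pose from where the row before left it, along the tool's axes as they then stand; what a row does not reach is not made up. A row lasts 1/10 s, in which the tool goes at most 50 mm and 8.59 degrees, less where a joint would pass 70% of its speed; a pose out of reach is approached as far as the arm can. A call with a gripper value outside its range is refused whole. The fingers move at their own pace and stop on an object; "newtons" is the grip in N (left out, the last holds). Time passes only in rows, so rows that do not move let the fingers close. It gives the time, the measured TCP pose, the force, the opening and the grip force at its end, in the units of the state.
- r.sense(): the state, without advancing time (a new reading comes with each control period).
- r.grab_frame(name): name is "scene" or "side" or "wrist"; returns a dict with "frame" (480x640x3 uint8, blue, green, red), "range_z" (480x640 float32, m along the optical axis (not along the pixel's ray), 0 where there is no reading), "intrinsics" (3x3 intrinsics, pixels), "R" (3x3) and "t" (3): a world point X has camera coordinates R X + t. Camera axes: x right, y down, z forward; pixel columns grow to the right and rows downward; lengths in m; the calibration is good to about 2 mm. A picture is of the moment at which its call begins.
- r.sign_off(): hands the job in; it is judged then, once.
The state is a dict: "time": time; "joint_pos": joint angles; "joint_vel": joint speeds; "joint_efforts": joint torques, N m; "ee_pos": TCP position; "orientation": TCP orientation; "wrist_force": force on the tool from outside, world axes, zero at the start; "wrist_torque": the same for the moment, N m; "gripper_width": finger opening in m; "gripper_force": force on a finger pad.
Only numpy, scipy, OpenCV 4.12 (cv2) and the standard library are available. Lean on these libraries where they do the work, as an engineer would, in place of code of your own. Each camera call takes 0.05 s, during which the arm holds its last target. There are 200 camera calls.

### The job

Put each of the four yellow and blue rollers onto the magenta carrier meant for it: the carrier's seat has the roller's colour, and the large rollers go on the wide seats with thick stubs, the small ones on the narrow seats with thin stubs. Each roller must lie flat on its seat with the stub standing in its bore, and be let go. Leave the black roller and the white-lidded blue grease tin where they are.

Things in the scene. Friction and masses are not known exactly. Their poses are not given: they have to be found in the camera images.
- large_yellow_mid (a point): centre (half-way up, on the axis) of the large yellow roller: a loose upright-standing ring-shaped roller sleeve with a yellow polyurethane tyre and a thin aluminium liner in its open bore; 64 mm outside diameter, 38 mm bore, 40 mm high, axis along z, so this point starts 20 mm above the bench. About 150 g. Grip it across its outside from above
- large_blue_mid (a point): centre (half-way up, on the axis) of the large blue roller: a loose upright-standing ring-shaped roller sleeve with a blue polyurethane tyre and a thin aluminium liner in its open bore; 64 mm outside diameter, 38 mm bore, 40 mm high, axis along z, so this point starts 20 mm above the bench. About 150 g. Grip it across its outside from above
- small_yellow_mid (a point): centre (half-way up, on the axis) of the small yellow roller: a loose upright-standing ring-shaped roller sleeve with a yellow polyurethane tyre and a thin aluminium liner in its open bore; 46 mm outside diameter, 28 mm bore, 40 mm high, axis along z, so this point starts 20 mm above the bench. About 80 g. Grip it across its outside from above
- small_blue_mid (a point): centre (half-way up, on the axis) of the small blue roller: a loose upright-standing ring-shaped roller sleeve with a blue polyurethane tyre and a thin aluminium liner in its open bore; 46 mm outside diameter, 28 mm bore, 40 mm high, axis along z, so this point starts 20 mm above the bench. About 80 g. Grip it across its outside from above
- carrier_large_yellow_seat (a point): carrier for the large yellow roller: centre of the top of its round yellow seat (82 mm across), 24 mm above the bench, z up. A steel stub, 22 mm thick with tapered top, stands 18 mm up from here. Fixed magenta plate 130 (x) by 88 (y) by 14 mm, yellow stripe at its -x end, pivot tube at +x; all but the stub is no higher than the seat. A seated roller's centre is 20 mm above this point
- carrier_large_blue_seat (a point): carrier for the large blue roller: centre of the top of its round blue seat (82 mm across), 24 mm above the bench, z up. A steel stub, 22 mm thick with tapered top, stands 18 mm up from here. Fixed magenta plate 130 (x) by 88 (y) by 14 mm, blue stripe at its -x end, pivot tube at +x; all but the stub is no higher than the seat. A seated roller's centre is 20 mm above this point
- carrier_small_yellow_seat (a point): carrier for the small yellow roller: centre of the top of its round yellow seat (56 mm across), 24 mm above the bench, z up. A steel stub, 12 mm thick with tapered top, stands 18 mm up from here. Fixed magenta plate 130 (x) by 88 (y) by 14 mm, yellow stripe at its -x end, pivot tube at +x; all but the stub is no higher than the seat. A seated roller's centre is 20 mm above this point
- carrier_small_blue_seat (a point): carrier for the small blue roller: centre of the top of its round blue seat (56 mm across), 24 mm above the bench, z up. A steel stub, 12 mm thick with tapered top, stands 18 mm up from here. Fixed magenta plate 130 (x) by 88 (y) by 14 mm, blue stripe at its -x end, pivot tube at +x; all but the stub is no higher than the seat. A seated roller's centre is 20 mm above this point
- black_roller_mid (a point): centre of a black rubber roller, loose on the bench, of the same size as the large ones (64 mm outside, 40 mm high); a bystander, it has no carrier
- grease_tin_mid (a point): centre of a closed blue grease tin with a white lid, loose on the bench, 56 mm in diameter, 55 mm high; a bystander
Not all that is in view belongs to the job. Leave any green look-alike of the part that bears carrier_large_yellow_seat alone. Leave any purple look-alike of the part that bears small_yellow_mid alone.

How it is judged:
At the end, for the whole second after the job is handed in: Each coloured roller lies flat (0.1 rad) and still on the seat of its own colour and size, its centre 16 to 24 mm above the seat face and within 11 mm of the stub axis; the black roller and the grease tin are within 20 mm of where they started (horizontal distance between large_yellow_mid and carrier_large_yellow_seat below 0.011 m and z of large_yellow_mid in the frame of carrier_large_yellow_seat between 0.016 and 0.024 m and angle between the z axis of large_yellow_mid and the z axis of carrier_large_yellow_seat, either way round below 0.1 rad and linear speed of each of large_yellow, large_blue, small_yellow, small_blue below 0.02 m/s and horizontal distance between large_blue_mid and carrier_large_blue_seat below 0.011 m and z of large_blue_mid in the frame of carrier_large_blue_seat between 0.016 and 0.024 m and angle between the z axis of large_blue_mid and the z axis of carrier_large_blue_seat, either way round below 0.1 rad and horizontal distance between small_yellow_mid and carrier_small_yellow_seat below 0.011 m and z of small_yellow_mid in the frame of carrier_small_yellow_seat between 0.016 and 0.024 m and angle between the z axis of small_yellow_mid and the z axis of carrier_small_yellow_seat, either way round below 0.1 rad and horizontal distance between small_blue_mid and carrier_small_blue_seat below 0.011 m and z of small_blue_mid in the frame of carrier_small_blue_seat between 0.016 and 0.024 m and angle between the z axis of small_blue_mid and the z axis of carrier_small_blue_seat, either way round below 0.1 rad and distance of each of black_roller_mid, grease_tin_mid from where it was at the start of the episode below 0.02 m); the robot touches nothing.
It fails at once if the black roller is displaced by more than 20 mm (distance of black_roller_mid from where it was at the start of the episode above 0.02 m).
It fails at once if the grease tin is displaced by more than 20 mm (distance of grease_tin_mid from where it was at the start of the episode above 0.02 m).
It also fails if it takes over 96 s, if anything falls off the work surface, if the arm or the gripper's body presses on something with over 40 N, if the wrist force passes 120 N, or if a joint passes its speed limit or range.

## Working session

There is one attempt and no reset: what is moved stays moved. The work goes in short steps, Python scripts to look and compute and a tool call to move; the robot and the scene stay as the last step left them, time stands still between calls to the robot, and variables do not carry over. Pictures are saved under pics/ and viewed, at most 14 in all, crops included, and the job is handed in when it is done.

Besides the shell and the picture viewer there is one more tool, called after "Call:" as a command line: name --argument value ..., lists and objects as JSON in quotes. jog_arm: Moves the arm, as the interface text tells. Its arguments: {"type":"object","properties":{"motion":{"type":"array","items":{"type":"number"}},"newtons":{"type":"number"}},"required":["motion"]}

```bash
ls; mkdir -p pics; python3 - <<'E'
from rig import r
import cv2,pickle
s=r.sense(); print({k:s[k] for k in('time','ee_pos','orientation','gripper_width')})
d={}
for n in('scene','side'):
    f=r.grab_frame(n); d[n]=f; cv2.imwrite(f'pics/{n}0.png',f['frame']); print(n,f['intrinsics'],f['R'],f['t'])
pickle.dump(d,open('d0.pkl','wb'))
E
```

```text
pics
{'time': 0.0, 'ee_pos': array([ 0.22557607, -0.60902224,  0.24717643]), 'orientation': array([ 9.84302429e-01,  1.76487087e-01, -2.26701214e-04, -9.92227006e-04]), 'gripper_width': 0.08518072243178665}
scene [[493.86490371   0.         318.16154971]
 [  0.         493.86490371 240.26360766]
 [  0.           0.           1.        ]] [[-0.43118134  0.90221823 -0.00921563]
 [ 0.53048654  0.2452377  -0.8114447 ]
 [-0.72984018 -0.35476858 -0.58435654]] [ 0.09865559 -0.24978765  1.61653402]
side [[613.69464384   0.         326.67394965]
 [  0.         613.69464384 239.71026846]
 [  0.           0.           1.        ]] [[ 0.97724534 -0.21178237  0.01182235]
 [-0.14431702 -0.70471238 -0.69466039]
 [ 0.15544818  0.67714746 -0.71924069]] [-0.44593672  0.17609969  1.66619357]
```

View pics/scene0.png

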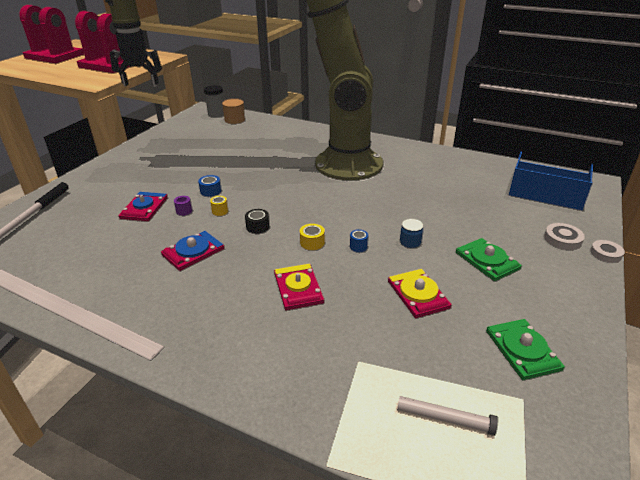

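View pics/side0.png

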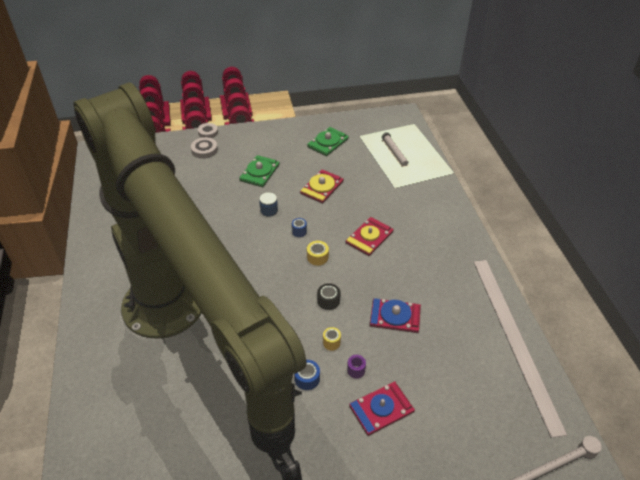

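The scene view shows these rollers: large blue (209,185), small yellow (219,205), large yellow (312,236) and small blue (358,240). The bystanders are purple (183,205), black (257,220) and the tin (411,233). The carriers are small blue (144,203), large blue (193,247), small yellow (298,283) and large yellow (420,287), and there are two green look-alikes. The side view shows the same items. I'll measure them all from both views.

```bash
cat > h.py <<'E'
import numpy as np,cv2
def cloud(f):
    K,R,t=f['intrinsics'],f['R'],f['t']; z=f['range_z'].astype(float)
    v,u=np.mgrid[:480,:640]
    c=np.stack([(u-K[0,2])/K[0,0]*z,(v-K[1,2])/K[1,1]*z,z],-1)
    w=(c-t)@R; w[z==0]=np.nan
    return w
def tri(fs,ps):
    P=[f['intrinsics']@np.c_[f['R'],f['t']] for f in fs]
    X=cv2.triangulatePoints(P[0],P[1],np.float64(ps[0]).reshape(2,1),np.float64(ps[1]).reshape(2,1))
    return (X[:3]/X[3]).ravel()
E
python3 - <<'E'
import pickle,numpy as np,cv2
from h import *
d=pickle.load(open('d0.pkl','rb')); W={n:cloud(d[n]) for n in d}
px=dict(LB=((209,181),(308,369)),SY=((219,202),(332,334)),PU=((183,201),(356,362)),BK=((257,215),(329,292)),LY=((312,231),(318,248)),SB=((358,235),(299,224)),TIN=((411,227),(268,199)),
cSB=((144,201),(382,405)),cLB=((193,244),(396,312)),cSY=((298,281),(370,233)),cLY=((420,288),(321,184)),g1=((490,253),(259,167)),g2=((527,344),(327,139)))
np.set_printoptions(precision=3,suppress=True)
for k,p in px.items():
    X=tri([d['scene'],d['side']],p); out=[k,X]
    for n in d:
        w=W[n].reshape(-1,3); q=w[np.hypot(*(w[:,:2]-X[:2]).T)<.05]
        c=k[0] in'cg'
        zt=np.percentile(q[q[:,2]>.012,2],95)
        if c: s=q[(q[:,2]>.020)&(q[:,2]<.029)]; zz=np.median(s[:,2])
        else: s=q[(abs(q[:,2]-zt)<.004)]; zz=zt
        (cx,cy),rad=cv2.minEnclosingCircle(s[:,:2].astype(np.float32))
        out.append((n,np.round([cx,cy,rad,zz],3).tolist(),len(s)))
    print(*out)
E
```

```text
LB [ 0.343 -0.302  0.039] ('scene', [0.34, -0.305, 0.034, 0.042], 126) ('side', [0.34, -0.307, 0.032, 0.044], 129)
SY [ 0.423 -0.211  0.034] ('scene', [0.421, -0.212, 0.026, 0.041], 84) ('side', [0.421, -0.217, 0.023, 0.043], 89)
PU [ 0.462 -0.305  0.035] ('scene', [0.465, -0.306, 0.026, 0.042], 88) ('side', [0.463, -0.31, 0.023, 0.044], 80)
BK [ 0.444 -0.078  0.039] ('scene', [0.443, -0.078, 0.034, 0.042], 179) ('side', [0.441, -0.08, 0.033, 0.044], 121)
LY [0.448 0.087 0.039] ('scene', [0.446, 0.086, 0.034, 0.041], 201) ('side', [0.444, 0.083, 0.034, 0.044], 112)
SB [0.413 0.197 0.037] ('scene', [0.412, 0.201, 0.025, 0.041], 119) ('side', [0.414, 0.195, 0.024, 0.043], 60)
TIN [0.338 0.31  0.049] ('scene', [0.337, 0.312, 0.028, 0.057], 190) ('side', [0.339, 0.307, 0.029, 0.059], 92)
cSB [ 0.495 -0.422  0.022] ('scene', [0.498, -0.433, 0.042, 0.024], 169) ('side', [0.495, -0.422, 0.05, 0.024], 379)
cLB [ 0.605 -0.167  0.023] ('scene', [0.609, -0.169, 0.046, 0.024], 490) ('side', [0.606, -0.169, 0.049, 0.024], 497)
cSY [0.616 0.133 0.021] ('scene', [0.63, 0.13, 0.045, 0.024], 315) ('side', [0.616, 0.134, 0.049, 0.024], 209)
cLY [0.52  0.386 0.017] ('scene', [0.518, 0.391, 0.047, 0.024], 678) ('side', [0.52, 0.387, 0.049, 0.024], 264)
g1 [0.334 0.504 0.023] ('scene', [0.333, 0.509, 0.047, 0.024], 532) ('side', [0.335, 0.503, 0.05, 0.025], 260)
g2 [0.591 0.619 0.016] ('scene', [0.593, 0.622, 0.047, 0.023], 1024) ('side', [0.591, 0.619, 0.05, 0.024], 215)
```

```bash
python3 - <<'E'
import cv2,numpy as np
a=cv2.imread('pics/scene0.png')[160:320,110:450]; b=cv2.imread('pics/side0.png')[170:430,230:430]
a=cv2.resize(a,(800,376),interpolation=cv2.INTER_CUBIC); b=cv2.resize(b,(460,598),interpolation=cv2.INTER_CUBIC)
cv2.imwrite('pics/ca.png',a); cv2.imwrite('pics/cb.png',b)
E
python3 - <<'E'
import pickle,numpy as np,cv2
from h import *
d=pickle.load(open('d0.pkl','rb')); W={n:cloud(d[n]) for n in d}
np.set_printoptions(precision=3,suppress=True)
C=dict(cSB=(.495,-.422,.028),cLB=(.607,-.168,.041),cSY=(.616,.133,.028),cLY=(.52,.388,.041))
for k,(x,y,rad) in C.items():
    for n in d:
        h=cv2.cvtColor(d[n]['frame'],cv2.COLOR_BGR2HSV); w=W[n]
        col=(h[...,0]>95)&(h[...,0]<125) if k[-1]=='B' else (h[...,0]>20)&(h[...,0]<38)
        m=col&(h[...,1]>110)&(np.hypot(w[...,0]-x,w[...,1]-y)<rad+.008)
        (cx,cy),rr=cv2.minEnclosingCircle(w[m][:,:2].astype(np.float32))
        st=(w[...,2]>.034)&(np.hypot(w[...,0]-x,w[...,1]-y)<.02)
        # magenta plate yaw
        mg=((h[...,0]>160)|(h[...,0]<8)|col)&(h[...,1]>110)&(np.hypot(w[...,0]-x,w[...,1]-y)<.085)&(w[...,2]>.006)
        b=cv2.minAreaRect((w[mg][:,:2]*1000).astype(np.float32))
        print(k,n,'seat',np.array([cx,cy,rr,np.median(w[m][:,2])]),m.sum(),'stub',w[st].mean(0) if st.any() else None,st.sum(),'plate',np.round(b[0]),np.round(b[1]),round(b[2]))
E
```

```text
cSB scene seat [ 0.499 -0.419  0.031  0.024] 164 stub [ 0.496 -0.419  0.039] 16 plate [ 495. -419.] [138.  91.] 16
cSB side seat [ 0.495 -0.423  0.029  0.025] 320 stub [ 0.496 -0.424  0.04 ] 23 plate [ 495. -424.] [131.  90.] 16
cLB scene seat [ 0.604 -0.164  0.044  0.024] 484 stub [ 0.607 -0.163  0.04 ] 45 plate [ 606. -165.] [ 92. 129.] 69
cLB side seat [ 0.602 -0.168  0.044  0.025] 483 stub [ 0.605 -0.17   0.04 ] 44 plate [ 607. -171.] [ 91. 125.] 68
cSY scene seat [0.616 0.131 0.032 0.024] 325 stub [0.616 0.135 0.039] 23 plate [615. 134.] [134.  88.] 40
cSY side seat [0.615 0.132 0.031 0.025] 184 stub [0.614 0.132 0.038] 15 plate [614. 129.] [134.  91.] 40
cLY scene seat [0.521 0.383 0.045 0.023] 701 stub [0.524 0.387 0.039] 59 plate [522. 386.] [135.  89.] 45
cLY side seat [0.518 0.384 0.045 0.024] 313 stub [0.522 0.382 0.039] 27 plate [522. 381.] [129.  89.] 48
```

View pics/cb.png

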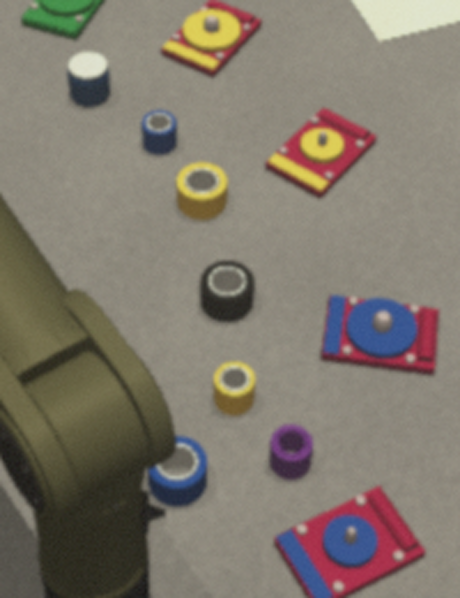

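The enlarged side view agrees with the measurements: the roller tops are about 40 mm high, the seats 24 mm, and both views match within about 4 mm. I'll plan the legs in tool axes.

```bash
cat > plan.py <<'E'
import sys,numpy as np
from scipy.spatial.transform import Rotation as Ro
from rig import r
def plan(*wps):
    """tool-axis shift in mm of each leg, from the measured pose, through world waypoints"""
    s=r.sense(); p=np.array(s['ee_pos']); R=Ro.from_quat(s['orientation']).as_matrix()
    print('t',round(s['time'],2),'at',p.round(4),'yaw',round(np.degrees(np.arctan2(R[1,0],R[0,0])),1),'w',round(float(s['gripper_width']),4),'F',np.round(s['wrist_force'],1))
    for w in wps:
        d=(R.T@(np.array(w)-p))*1000; n=int(np.ceil(np.linalg.norm(d)/40)); print(w,'leg',d.round(1),'rows',n,'per row',(d/n).round(1)); p=np.array(w)
E
python3 - <<'E'
from plan import plan
plan((.341,-.306,.14),(.341,-.306,.025),(.341,-.306,.14),(.606,-.167,.14),(.606,-.167,.05),(.606,-.167,.14),(.421,-.214,.14),(.421,-.214,.025))
E
```

```text
t 0.1 at [ 0.2256 -0.6091  0.2473] yaw 20.3 w 0.0854 F [ 0.2 -0.8 -1.1]
(0.341, -0.306, 0.14) leg [ 213.5 -244.   107.7] rows 9 per row [ 23.7 -27.1  12. ]
(0.341, -0.306, 0.025) leg [  0.    0.2 115. ] rows 3 per row [ 0.   0.1 38.3]
(0.341, -0.306, 0.14) leg [  -0.    -0.2 -115. ] rows 3 per row [ -0.   -0.1 -38.3]
(0.606, -0.167, 0.14) leg [296.8 -38.3   0. ] rows 8 per row [37.1 -4.8  0. ]
(0.606, -0.167, 0.05) leg [ 0.   0.2 90. ] rows 3 per row [ 0.   0.1 30. ]
(0.606, -0.167, 0.14) leg [ -0.   -0.2 -90. ] rows 3 per row [ -0.   -0.1 -30. ]
(0.421, -0.214, 0.14) leg [-1.898e+02 -2.020e+01  1.000e-01] rows 5 per row [-38.  -4.   0.]
(0.421, -0.214, 0.025) leg [  0.    0.2 115. ] rows 3 per row [ 0.   0.1 38.3]
```

Call:
jog_arm --motion '[1, 0.0237, -0.0271, 0.012, 0, 0, 0, 1, 0.0237, -0.0271, 0.012, 0, 0, 0, 1, 0.0237, -0.0271, 0.012, 0, 0, 0, 1, 0.0237, -0.0271, 0.012, 0, 0, 0, 1, 0.0237, -0.0271, 0.012, 0, 0, 0]' --newtons 40

```text
time: 0.6
ee_pos: [0.29, -0.4396, 0.1875]
orientation: [0.984, 0.176, -0.0, -0.0]
wrist_force: [1.9, -0.1, -0.3]
gripper_width: 0.0855
gripper_force: 0.0
```

Call:
jog_arm --motion '[1, 0.0237, -0.0271, 0.012, 0, 0, 0, 1, 0.0237, -0.0271, 0.012, 0, 0, 0, 1, 0.0237, -0.0271, 0.012, 0, 0, 0, 1, 0.0237, -0.0271, 0.012, 0, 0, 0, 1, 0, 0, 0, 0, 0, 0]'

```text
time: 1.1
ee_pos: [0.3419, -0.3011, 0.1384]
orientation: [0.984, 0.18, -0.001, -0.002]
wrist_force: [0.6, -0.4, 0.8]
gripper_width: 0.0854
gripper_force: 0.0
```

```bash
python3 - <<'E'
from plan import plan,r
from h import *
f=r.grab_frame('wrist'); cv2.imwrite('pics/w1.png',f['frame'])
w=cloud(f); np.set_printoptions(precision=4,suppress=True)
for n,(x,y) in dict(LB=(.341,-.306),SY=(.421,-.214),PU=(.464,-.308)).items():
    s=w[(w[...,2]>.03)&(w[...,2]<.05)&(np.hypot(w[...,0]-x,w[...,1]-y)<.045)]
    if len(s): print(n,cv2.minEnclosingCircle(s[:,:2].astype(np.float32)),np.median(s[:,2]),len(s))
plan((.341,-.306,.025))
E
```

```text
LB ((0.3383345305919647, -0.306761234998703), 0.03203313425183296) 0.03897530773685556 6782
SY ((0.4200275242328644, -0.21616287529468536), 0.023295750841498375) 0.03887904014633555 5292
PU ((0.46147146821022034, -0.3084084689617157), 0.023081764578819275) 0.038809661335780885 4568
t 1.15 at [ 0.3413 -0.3042  0.1394] yaw 20.6 w 0.0852 F [-0.2 -0.4  0.3]
(0.341, -0.306, 0.025) leg [ -0.8   1.8 114.3] rows 3 per row [-0.3  0.6 38.1]
```

View pics/w1.png

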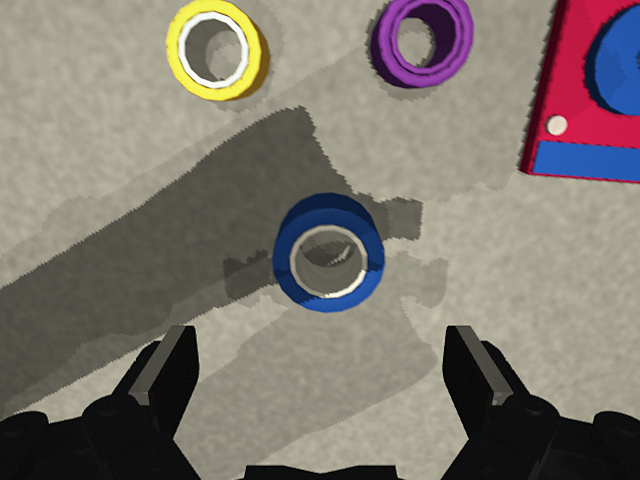

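The wrist view shows the large blue roller at (330,255), between the fingers. It measures (0.339, -0.307) with its top at 39 mm, so the first estimate holds. Descending to grip.

Call:
jog_arm --motion '[1, -0.001, 0.0, 0.035, 0, 0, 0, 1, -0.001, 0.0, 0.035, 0, 0, 0, 1, 0, 0.001, 0.03, 0, 0, 0, 1, 0, 0, 0.014, 0, 0, 0, 1, 0, 0, 0, 0, 0, 0]'

```text
time: 1.65
ee_pos: [0.3376, -0.3083, 0.0243]
orientation: [0.984, 0.176, -0.001, -0.002]
wrist_force: [-0.8, 0.3, 0.1]
gripper_width: 0.0855
gripper_force: 0.0
```

Call:
jog_arm --motion '[-1, 0, 0, 0, 0, 0, 0, -1, 0, 0, 0, 0, 0, 0, -1, 0, 0, 0, 0, 0, 0, -1, 0, 0, 0, 0, 0, 0, -1, 0, 0, 0, 0, 0, 0]' --newtons 40

```text
time: 2.15
ee_pos: [0.3403, -0.3095, 0.0278]
orientation: [0.984, 0.176, 0.001, 0.001]
wrist_force: [-1.0, -0.1, 6.0]
gripper_width: 0.062
gripper_force: 44.7
```

Call:
jog_arm --motion '[-1, 0, 0, -0.025, 0, 0, 0, -1, 0, 0, -0.04, 0, 0, 0, -1, 0.01, 0, -0.04, 0, 0, 0, -1, 0.03, -0.004, -0.01, 0, 0, 0, -1, 0.037, -0.005, 0, 0, 0, 0]'

```text
time: 2.65
ee_pos: [0.4097, -0.275, 0.1443]
orientation: [0.985, 0.175, 0.001, 0.003]
wrist_force: [-0.1, -0.4, -1.9]
gripper_width: 0.0618
gripper_force: 45.2
```

Call:
jog_arm --motion '[-1, 0.037, -0.005, 0, 0, 0, 0, -1, 0.037, -0.005, 0, 0, 0, 0, -1, 0.037, -0.005, 0, 0, 0, 0, -1, 0.037, -0.005, 0, 0, 0, 0, -1, 0.037, -0.005, 0, 0, 0, 0]'

```text
time: 3.15
ee_pos: [0.5744, -0.1848, 0.1411]
orientation: [0.984, 0.176, -0.0, 0.0]
wrist_force: [0.5, 0.1, -2.3]
gripper_width: 0.0619
gripper_force: 45.2
```

Call:
jog_arm --motion '[-1, 0.035, -0.005, 0, 0, 0, 0, -1, 0, 0, 0, 0, 0, 0, -1, 0, 0, 0, 0, 0, 0]'

```text
time: 3.45
ee_pos: [0.6045, -0.1677, 0.1406]
orientation: [0.984, 0.177, -0.001, -0.0]
wrist_force: [-0.1, 0.3, -2.3]
gripper_width: 0.062
gripper_force: 45.1
```

```bash
python3 - <<'E'
from plan import plan,r
from h import *
f=r.grab_frame('wrist'); cv2.imwrite('pics/w2.png',f['frame'])
w=cloud(f); np.set_printoptions(precision=4,suppress=True)
s=w[(w[...,2]>.034)&(w[...,2]<.045)&(np.hypot(w[...,0]-.606,w[...,1]+.167)<.02)]
print(len(s),s.mean(0) if len(s) else '')
plan((.606,-.167,.05))
E
```

```text
360 [ 0.612  -0.1652  0.0376]
t 3.5 at [ 0.6037 -0.169   0.1407] yaw 20.3 w 0.0621 F [ 0.3 -0.3 -2.1]
(0.606, -0.167, 0.05) leg [ 2.9 -1.1 90.7] rows 3 per row [ 1.  -0.4 30.2]
```

View pics/w2.png

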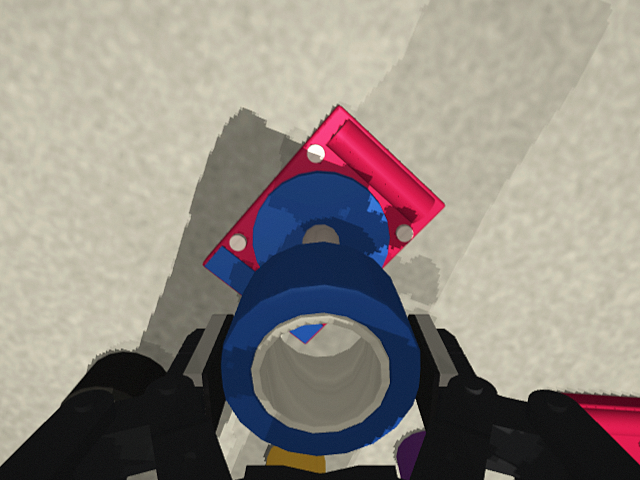

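The wrist view shows the roller held level with its bore centre at (320,370). The stub is just visible behind it at (320,235), ahead of the tool as expected. Lowering it now.

Call:
jog_arm --motion '[-1, 0.002, -0.001, 0.03, 0, 0, 0, -1, 0.001, 0, 0.03, 0, 0, 0, -1, 0, 0, 0.015, 0, 0, 0, -1, 0, 0, 0.011, 0, 0, 0, -1, 0, 0, 0, 0, 0, 0]'

```text
time: 4.0
ee_pos: [0.6057, -0.1672, 0.0542]
orientation: [0.984, 0.176, -0.001, -0.0]
wrist_force: [0.2, -0.3, -1.7]
gripper_width: 0.0622
gripper_force: 45.1
```

Call:
jog_arm --motion '[-1, 0, 0, 0.001, 0, 0, 0, -1, 0, 0, 0, 0, 0, 0]'

```text
time: 4.2
ee_pos: [0.6079, -0.167, 0.0557]
orientation: [0.984, 0.176, 0.001, 0.001]
wrist_force: [-1.4, -0.8, -1.7]
gripper_width: 0.0618
gripper_force: 45.1
```

Call:
jog_arm --motion '[-1, 0, 0, 0.002, 0, 0, 0, -1, 0, 0, 0, 0, 0, 0]'

```text
time: 4.4
ee_pos: [0.6072, -0.1667, 0.0528]
orientation: [0.984, 0.176, 0.0, 0.0]
wrist_force: [-0.6, -0.2, -1.5]
gripper_width: 0.0618
gripper_force: 45.1
```

Call:
jog_arm --motion '[1, 0, 0, 0, 0, 0, 0, 1, 0, 0, 0, 0, 0, 0, 1, 0, 0, 0, 0, 0, 0, 1, 0, 0, 0, 0, 0, 0, 1, 0, 0, 0, 0, 0, 0]'

```text
time: 4.9
ee_pos: [0.607, -0.1667, 0.0524]
orientation: [0.984, 0.176, 0.0, 0.0]
wrist_force: [0.3, -0.1, -0.2]
gripper_width: 0.0853
gripper_force: 0.0
```

Call:
jog_arm --motion '[1, 0, 0, -0.02, 0, 0, 0, 1, 0, 0, -0.035, 0, 0, 0, 1, 0, 0, -0.035, 0, 0, 0]'

```text
time: 5.2
ee_pos: [0.6064, -0.1665, 0.1427]
orientation: [0.984, 0.177, -0.001, -0.0]
wrist_force: [0.2, -0.4, 0.1]
gripper_width: 0.0855
gripper_force: 0.0
```

```bash
cat > chk.py <<'E'
from plan import plan,r
from h import *
np.set_printoptions(precision=4,suppress=True)
def top(x,y,lo,hi,cam='wrist',rad=.045):
    """centre, radius, plane tilt of the flat top near (x,y), from the depth"""
    w=cloud(r.grab_frame(cam)); s=w[(w[...,2]>lo)&(w[...,2]<hi)&(np.hypot(w[...,0]-x,w[...,1]-y)<rad)]
    if len(s)<20: return print('none',len(s))
    c,R=cv2.minEnclosingCircle(s[:,:2].astype(np.float32)); t=s[s[:,2]>np.percentile(s[:,2],90)-.006]
    a=np.linalg.lstsq(np.c_[t[:,:2]-c,np.ones(len(t))],t[:,2],rcond=None)[0]
    print('top at',np.array(c),'R',round(R,4),'tilt',np.hypot(a[0],a[1]).round(3),'z',a[2].round(4),len(s))
E
python3 - <<'E'
from chk import *
top(.606,-.167,.055,.075)
plan((.420,-.215,.14),(.420,-.215,.025),(.420,-.215,.14),(.615,.133,.14),(.615,.133,.05))
E
```

```text
top at [ 0.607  -0.1674] R 0.0321 tilt 0.002 z 0.0629 7987
t 5.25 at [ 0.6102 -0.1672  0.1501] yaw 20.3 w 0.0855 F [2. 0. 3.]
(0.42, -0.215, 0.14) leg [-195.1  -21.3    8.6] rows 5 per row [-39.   -4.3   1.7]
(0.42, -0.215, 0.025) leg [ -0.8  -0.7 115. ] rows 3 per row [-0.3 -0.2 38.3]
(0.42, -0.215, 0.14) leg [   0.8    0.7 -115. ] rows 3 per row [  0.3   0.2 -38.3]
(0.615, 0.133, 0.14) leg [ 303.8 -258.5    0.7] rows 10 per row [ 30.4 -25.9   0.1]
(0.615, 0.133, 0.05) leg [-0.7 -0.5 90. ] rows 3 per row [-0.2 -0.2 30. ]
```

Call:
jog_arm --motion '[1, -0.0384, -0.004, 0, 0, 0, 0, 1, -0.0384, -0.004, 0, 0, 0, 0, 1, -0.0384, -0.004, 0, 0, 0, 0, 1, -0.0384, -0.004, 0, 0, 0, 0, 1, -0.0384, -0.004, 0, 0, 0, 0]'

```text
time: 5.75
ee_pos: [0.4185, -0.2149, 0.1423]
orientation: [0.984, 0.177, 0.0, 0.0]
wrist_force: [0.9, -0.3, 0.8]
gripper_width: 0.0852
gripper_force: 0.0
```

Call:
jog_arm --motion '[1, 0, 0, 0.02, 0, 0, 0, 1, 0, 0, 0.02, 0, 0, 0, 1, 0, 0, 0.02, 0, 0, 0, 1, 0, 0, 0, 0, 0, 0, 1, 0, 0, 0, 0, 0, 0]'

```text
time: 6.25
ee_pos: [0.42, -0.2145, 0.0825]
orientation: [0.984, 0.177, -0.0, -0.0]
wrist_force: [1.2, 0.5, 0.2]
gripper_width: 0.0854
gripper_force: 0.0
```

```bash
python3 - <<'E'
from chk import *
top(.420,-.215,.03,.05,rad=.035)
plan((.420,-.215,.025))
E
```

```text
top at [ 0.4203 -0.2163] R 0.0233 tilt 0.007 z 0.0387 6043
t 6.3 at [ 0.4206 -0.2147  0.0831] yaw 20.3 w 0.0852 F [-0.2 -0.4 -0.8]
(0.42, -0.215, 0.025) leg [-0.7 -0.  58.1] rows 2 per row [-0.4 -0.  29.1]
```

Aligned. Lower, grip and lift.

Call:
jog_arm --motion '[1, 0, 0.001, 0.03, 0, 0, 0, 1, 0, 0, 0.02, 0, 0, 0, 1, 0, 0, 0.007, 0, 0, 0, 1, 0, 0, 0, 0, 0, 0]'

```text
time: 6.7
ee_pos: [0.4203, -0.2154, 0.0253]
orientation: [0.984, 0.177, -0.0, -0.0]
wrist_force: [-0.5, -0.2, 0.7]
gripper_width: 0.0854
gripper_force: 0.0
```

Call:
jog_arm --motion '[-1, 0, 0, 0, 0, 0, 0, -1, 0, 0, 0, 0, 0, 0, -1, 0, 0, 0, 0, 0, 0, -1, 0, 0, 0, 0, 0, 0, -1, 0, 0, 0, 0, 0, 0]' --newtons 35

```text
time: 7.2
ee_pos: [0.4211, -0.216, 0.0266]
orientation: [0.984, 0.177, 0.001, 0.001]
wrist_force: [0.2, 0.6, 4.8]
gripper_width: 0.0451
gripper_force: 35.4
```

Call:
jog_arm --motion '[-1, 0, 0, 0, 0, 0, 0, -1, 0, 0, 0, 0, 0, 0]'

```text
time: 7.4
ee_pos: [0.4212, -0.216, 0.0267]
orientation: [0.984, 0.177, 0.001, 0.001]
wrist_force: [-1.1, 0.0, 5.0]
gripper_width: 0.0456
gripper_force: 35.4
```

Call:
jog_arm --motion '[-1, 0, 0, -0.025, 0, 0, 0, -1, 0, 0, -0.045, 0, 0, 0, -1, 0, 0, -0.045, 0, 0, 0, -1, 0.0304, -0.0259, 0, 0, 0, 0, -1, 0.0304, -0.0259, 0, 0, 0, 0]'

```text
time: 7.9
ee_pos: [0.4607, -0.1466, 0.1428]
orientation: [0.985, 0.174, 0.002, 0.002]
wrist_force: [0.2, -0.3, -0.5]
gripper_width: 0.0453
gripper_force: 36.2
```

Call:
jog_arm --motion '[-1, 0.0304, -0.0259, 0, 0, 0, 0, -1, 0.0304, -0.0259, 0, 0, 0, 0, -1, 0.0304, -0.0259, 0, 0, 0, 0, -1, 0.0304, -0.0259, 0, 0, 0, 0, -1, 0.0304, -0.0259, 0, 0, 0, 0]'

```text
time: 8.4
ee_pos: [0.5576, 0.0296, 0.1408]
orientation: [0.984, 0.176, 0.0, 0.0]
wrist_force: [1.1, 0.2, -0.2]
gripper_width: 0.0453
gripper_force: 36.2
```

Call:
jog_arm --motion '[-1, 0.0304, -0.0259, 0, 0, 0, 0, -1, 0.0304, -0.0259, 0, 0, 0, 0, -1, 0.0304, -0.0259, 0, 0, 0, 0, -1, 0, 0, 0, 0, 0, 0, -1, 0, 0, 0, 0, 0, 0]'

```text
time: 8.9
ee_pos: [0.6151, 0.1341, 0.1402]
orientation: [0.984, 0.178, -0.0, -0.0]
wrist_force: [-0.3, -0.8, -1.2]
gripper_width: 0.0455
gripper_force: 36.2
```

```bash
python3 - <<'E'
from chk import *
plan((.615,.133,.055))
E
```

```text
t 8.9 at [0.6151 0.1341 0.1402] yaw 20.5 w 0.0455 F [-0.3 -0.8 -1.2]
(0.615, 0.133, 0.055) leg [-0.5  1.  85.2] rows 3 per row [-0.2  0.3 28.4]
```

Call:
jog_arm --motion '[-1, 0, 0.001, 0.03, 0, 0, 0, -1, 0, 0, 0.03, 0, 0, 0, -1, 0, 0, 0.018, 0, 0, 0, -1, 0, 0, 0.009, 0, 0, 0, -1, 0, 0, 0, 0, 0, 0]'

```text
time: 9.4
ee_pos: [0.6154, 0.1309, 0.0527]
orientation: [0.984, 0.176, -0.001, 0.0]
wrist_force: [0.6, -0.3, -0.4]
gripper_width: 0.0451
gripper_force: 36.3
```

Call:
jog_arm --motion '[-1, 0, 0, 0.001, 0, 0, 0, -1, 0, 0, 0, 0, 0, 0]'

```text
time: 9.6
ee_pos: [0.6166, 0.1322, 0.0536]
orientation: [0.984, 0.176, 0.001, 0.0]
wrist_force: [0.0, 0.8, -1.0]
gripper_width: 0.0456
gripper_force: 36.3
```

Call:
jog_arm --motion '[-1, 0, 0, 0.001, 0, 0, 0, 1, 0, 0, 0, 0, 0, 0, 1, 0, 0, 0, 0, 0, 0, 1, 0, 0, 0, 0, 0, 0, 1, 0, 0, 0, 0, 0, 0]'

```text
time: 10.1
ee_pos: [0.6158, 0.1321, 0.0514]
orientation: [0.984, 0.176, 0.0, 0.0]
wrist_force: [0.2, -0.7, -0.1]
gripper_width: 0.0858
gripper_force: 0.0
```

Call:
jog_arm --motion '[1, 0, 0, 0, 0, 0, 0, 1, 0, 0, 0, 0, 0, 0, 1, 0, 0, -0.02, 0, 0, 0, 1, 0, 0, -0.035, 0, 0, 0, 1, 0, 0, -0.035, 0, 0, 0]'

```text
time: 10.6
ee_pos: [0.6151, 0.1319, 0.1416]
orientation: [0.984, 0.177, -0.001, -0.0]
wrist_force: [0.6, -0.5, 0.2]
gripper_width: 0.0859
gripper_force: 0.0
```

```bash
python3 - <<'E'
from chk import *
top(.615,.133,.05,.075)
plan((.445,.085,.14),(.445,.085,.025),(.445,.085,.14),(.522,.385,.14))
E
```

```text
top at [0.6156 0.1315] R 0.0231 tilt 0.005 z 0.0627 4648
t 10.65 at [0.6188 0.1333 0.1489] yaw 20.3 w 0.085 F [2.6 0.4 4.2]
(0.445, 0.085, 0.14) leg [-179.8  -15.1    7.3] rows 5 per row [-36.   -3.    1.5]
(0.445, 0.085, 0.025) leg [ -1.   -0.2 115. ] rows 3 per row [-0.3 -0.1 38.3]
(0.445, 0.085, 0.14) leg [   1.     0.2 -115. ] rows 3 per row [  0.3   0.1 -38.3]
(0.522, 0.385, 0.14) leg [ 176.5 -254.5    1.1] rows 8 per row [ 22.1 -31.8   0.1]
```

Call:
jog_arm --motion '[1, -0.0353, -0.003, 0, 0, 0, 0, 1, -0.0353, -0.003, 0, 0, 0, 0, 1, -0.0353, -0.003, 0, 0, 0, 0, 1, -0.0353, -0.003, 0, 0, 0, 0, 1, -0.0353, -0.003, 0, 0, 0, 0]'

```text
time: 11.15
ee_pos: [0.4436, 0.0845, 0.141]
orientation: [0.984, 0.177, -0.0, 0.0]
wrist_force: [-0.1, -0.3, -0.6]
gripper_width: 0.0851
gripper_force: 0.0
```

Call:
jog_arm --motion '[1, 0, 0, 0.02, 0, 0, 0, 1, 0, 0, 0.02, 0, 0, 0, 1, 0, 0, 0.02, 0, 0, 0, 1, 0, 0, 0, 0, 0, 0, 1, 0, 0, 0, 0, 0, 0]'

```text
time: 11.65
ee_pos: [0.445, 0.085, 0.0815]
orientation: [0.984, 0.177, -0.0, -0.0]
wrist_force: [-0.5, 0.2, 1.1]
gripper_width: 0.0855
gripper_force: 0.0
```

```bash
python3 - <<'E'
from chk import *
top(.445,.085,.03,.05)
plan((.445,.085,.025))
E
```

```text
top at [0.4448 0.0847] R 0.0323 tilt 0.002 z 0.0388 11441
t 11.7 at [0.4456 0.085  0.082 ] yaw 20.3 w 0.0853 F [ 0.4  0.2 -0.5]
(0.445, 0.085, 0.025) leg [-0.6 -0.2 57. ] rows 2 per row [-0.3 -0.1 28.5]
```

Call:
jog_arm --motion '[1, 0, 0, 0.03, 0, 0, 0, 1, 0, 0, 0.02, 0, 0, 0, 1, 0, 0, 0.006, 0, 0, 0, 1, 0, 0, 0, 0, 0, 0]'

```text
time: 12.1
ee_pos: [0.4451, 0.0849, 0.0255]
orientation: [0.984, 0.177, -0.0, -0.0]
wrist_force: [-0.1, -0.2, 0.5]
gripper_width: 0.0854
gripper_force: 0.0
```

Call:
jog_arm --motion '[-1, 0, 0, 0, 0, 0, 0, -1, 0, 0, 0, 0, 0, 0, -1, 0, 0, 0, 0, 0, 0, -1, 0, 0, 0, 0, 0, 0, -1, 0, 0, 0, 0, 0, 0]' --newtons 40

```text
time: 12.6
ee_pos: [0.4464, 0.085, 0.0268]
orientation: [0.984, 0.176, 0.001, 0.0]
wrist_force: [-2.3, -0.9, 5.7]
gripper_width: 0.0617
gripper_force: 44.3
```

Call:
jog_arm --motion '[-1, 0, 0, -0.025, 0, 0, 0, -1, 0, 0, -0.045, 0, 0, 0, -1, 0, 0, -0.045, 0, 0, 0, -1, 0.022, -0.0318, 0, 0, 0, 0, -1, 0.022, -0.0318, 0, 0, 0, 0]'

```text
time: 13.1
ee_pos: [0.4661, 0.1593, 0.143]
orientation: [0.985, 0.174, 0.003, 0.001]
wrist_force: [0.1, 0.6, -2.3]
gripper_width: 0.0618
gripper_force: 45.0
```

Call:
jog_arm --motion '[-1, 0.022, -0.0318, 0, 0, 0, 0, -1, 0.022, -0.0318, 0, 0, 0, 0, -1, 0.022, -0.0318, 0, 0, 0, 0, -1, 0.022, -0.0318, 0, 0, 0, 0, -1, 0.022, -0.0318, 0, 0, 0, 0]'

```text
time: 13.6
ee_pos: [0.5126, 0.3481, 0.1403]
orientation: [0.984, 0.176, 0.0, 0.0]
wrist_force: [-0.1, -0.8, -0.6]
gripper_width: 0.0619
gripper_force: 45.0
```

Call:
jog_arm --motion '[-1, 0.022, -0.0318, 0, 0, 0, 0, -1, 0, 0, 0, 0, 0, 0, -1, 0, 0, 0, 0, 0, 0, -1, 0, 0, 0, 0, 0, 0]'

```text
time: 14.0
ee_pos: [0.5219, 0.383, 0.1401]
orientation: [0.984, 0.176, -0.0, 0.001]
wrist_force: [0.6, 0.8, -1.6]
gripper_width: 0.0617
gripper_force: 45.0
```

```bash
python3 - <<'E'
from chk import *
plan((.522,.385,.054))
E
```

```text
t 14.0 at [0.5219 0.383  0.1401] yaw 20.3 w 0.0617 F [ 0.6  0.8 -1.6]
(0.522, 0.385, 0.054) leg [ 0.8 -1.9 86.1] rows 3 per row [ 0.3 -0.6 28.7]
```

Call:
jog_arm --motion '[-1, 0, -0.001, 0.03, 0, 0, 0, -1, 0, 0, 0.03, 0, 0, 0, -1, 0, 0, 0.018, 0, 0, 0, -1, 0, 0, 0.009, 0, 0, 0, -1, 0, 0, 0, 0, 0, 0]'

```text
time: 14.5
ee_pos: [0.5216, 0.3845, 0.053]
orientation: [0.984, 0.176, -0.0, 0.0]
wrist_force: [0.5, -0.2, -1.6]
gripper_width: 0.062
gripper_force: 45.1
```

Call:
jog_arm --motion '[-1, 0, 0, 0.002, 0, 0, 0, -1, 0, 0, 0, 0, 0, 0]'

```text
time: 14.7
ee_pos: [0.5218, 0.3859, 0.0523]
orientation: [0.984, 0.176, 0.001, -0.0]
wrist_force: [-0.2, -0.2, -1.7]
gripper_width: 0.0618
gripper_force: 45.1
```

Call:
jog_arm --motion '[-1, 0, 0, 0.001, 0, 0, 0, 1, 0, 0, 0, 0, 0, 0, 1, 0, 0, 0, 0, 0, 0, 1, 0, 0, 0, 0, 0, 0, 1, 0, 0, 0, 0, 0, 0]'

```text
time: 15.2
ee_pos: [0.5215, 0.3856, 0.0505]
orientation: [0.984, 0.176, 0.0, -0.0]
wrist_force: [-0.3, -0.2, 0.1]
gripper_width: 0.0855
gripper_force: 0.0
```

Call:
jog_arm --motion '[1, 0, 0, 0, 0, 0, 0, 1, 0, 0, -0.02, 0, 0, 0, 1, 0, 0, -0.035, 0, 0, 0, 1, 0, 0, -0.035, 0, 0, 0, 1, 0, 0, 0, 0, 0, 0]'

```text
time: 15.7
ee_pos: [0.5235, 0.388, 0.146]
orientation: [0.984, 0.176, 0.004, -0.002]
wrist_force: [0.5, 0.5, -0.5]
gripper_width: 0.0854
gripper_force: 0.0
```

```bash
python3 - <<'E'
from chk import *
top(.522,.385,.05,.075)
plan((.413,.198,.14),(.413,.198,.025),(.413,.198,.14),(.5,-.1,.14),(.496,-.421,.14))
E
```

```text
top at [0.5204 0.3849] R 0.0322 tilt 0.003 z 0.0629 8182
t 15.75 at [0.5226 0.3869 0.1434] yaw 20.3 w 0.0854 F [ 0.2 -0.9 -0.6]
(0.413, 0.198, 0.14) leg [-168.4  139.1    2.3] rows 6 per row [-28.1  23.2   0.4]
(0.413, 0.198, 0.025) leg [ -0.6   0.1 115. ] rows 3 per row [-0.2  0.  38.3]
(0.413, 0.198, 0.14) leg [   0.6   -0.1 -115. ] rows 3 per row [  0.2  -0.  -38.3]
(0.5, -0.1, 0.14) leg [-22.  309.7  -0.5] rows 8 per row [-2.7 38.7 -0.1]
(0.496, -0.421, 0.14) leg [-115.3  299.6   -1. ] rows 9 per row [-12.8  33.3  -0.1]
```

Call:
jog_arm --motion '[1, -0.0334, 0.0277, 0, 0, 0, 0, 1, -0.0334, 0.0277, 0, 0, 0, 0, 1, -0.0334, 0.0277, 0, 0, 0, 0, 1, -0.0334, 0.0277, 0, 0, 0, 0, 1, -0.0334, 0.0277, 0, 0, 0, 0]'

```text
time: 16.25
ee_pos: [0.4112, 0.1956, 0.1388]
orientation: [0.984, 0.176, -0.001, -0.0]
wrist_force: [-0.4, -0.3, 1.3]
gripper_width: 0.0857
gripper_force: 0.0
```

Call:
jog_arm --motion '[1, 0, 0, 0.02, 0, 0, 0, 1, 0, 0, 0.02, 0, 0, 0, 1, 0, 0, 0.02, 0, 0, 0, 1, 0, 0, 0, 0, 0, 0, 1, 0, 0, 0, 0, 0, 0]'

```text
time: 16.75
ee_pos: [0.4122, 0.1975, 0.0799]
orientation: [0.984, 0.177, -0.001, -0.0]
wrist_force: [0.3, 0.5, 0.4]
gripper_width: 0.0853
gripper_force: 0.0
```

```bash
python3 - <<'E'
from chk import *
top(.413,.198,.03,.05)
plan((.413,.198,.025))
E
```

```text
top at [0.4112 0.1983] R 0.0234 tilt 0.007 z 0.0386 6210
t 16.8 at [0.4129 0.1978 0.0805] yaw 20.3 w 0.0853 F [0.8 0.1 0.1]
(0.413, 0.198, 0.025) leg [ 0.2 -0.1 55.5] rows 2 per row [ 0.1 -0.  27.8]
```

Call:
jog_arm --motion '[1, -0.001, 0, 0.03, 0, 0, 0, 1, 0, 0, 0.02, 0, 0, 0, 1, 0, 0, 0.005, 0, 0, 0, 1, 0, 0, 0, 0, 0, 0]'

```text
time: 17.2
ee_pos: [0.4119, 0.1974, 0.0255]
orientation: [0.984, 0.177, -0.0, -0.0]
wrist_force: [0.3, -0.4, 0.7]
gripper_width: 0.0855
gripper_force: 0.0
```

Call:
jog_arm --motion '[-1, 0, 0, 0, 0, 0, 0, -1, 0, 0, 0, 0, 0, 0, -1, 0, 0, 0, 0, 0, 0, -1, 0, 0, 0, 0, 0, 0, -1, 0, 0, 0, 0, 0, 0]' --newtons 35

```text
time: 17.7
ee_pos: [0.4128, 0.1975, 0.0264]
orientation: [0.984, 0.176, 0.001, 0.0]
wrist_force: [-0.5, -1.0, 6.2]
gripper_width: 0.0444
gripper_force: 35.5
```

Call:
jog_arm --motion '[-1, 0, 0, 0, 0, 0, 0, -1, 0, 0, -0.025, 0, 0, 0, -1, 0, 0, -0.045, 0, 0, 0, -1, 0, 0, -0.045, 0, 0, 0, -1, -0.0027, 0.0387, 0, 0, 0, 0]'

```text
time: 18.2
ee_pos: [0.4257, 0.1662, 0.1467]
orientation: [0.983, 0.181, 0.006, -0.001]
wrist_force: [1.9, 0.6, -1.5]
gripper_width: 0.0445
gripper_force: 36.4
```

Call:
jog_arm --motion '[-1, -0.0027, 0.0387, 0, 0, 0, 0, -1, -0.0027, 0.0387, 0, 0, 0, 0, -1, -0.0027, 0.0387, 0, 0, 0, 0, -1, -0.0027, 0.0387, 0, 0, 0, 0, -1, -0.0027, 0.0387, 0, 0, 0, 0]'

```text
time: 18.7
ee_pos: [0.4776, -0.0278, 0.1407]
orientation: [0.984, 0.176, 0.0, 0.0]
wrist_force: [0.7, 0.0, -0.7]
gripper_width: 0.0442
gripper_force: 36.3
```

Call:
jog_arm --motion '[-1, -0.0027, 0.0387, 0, 0, 0, 0, -1, -0.0027, 0.0387, 0, 0, 0, 0, -1, -0.0144, 0.0375, 0, 0, 0, 0, -1, -0.0144, 0.0375, 0, 0, 0, 0, -1, -0.0144, 0.0375, 0, 0, 0, 0]'

```text
time: 19.2
ee_pos: [0.4976, -0.2228, 0.1406]
orientation: [0.984, 0.177, 0.0, 0.0]
wrist_force: [-0.7, 0.5, -0.7]
gripper_width: 0.0445
gripper_force: 36.3
```

Call:
jog_arm --motion '[-1, -0.0144, 0.0375, 0, 0, 0, 0, -1, -0.0144, 0.0375, 0, 0, 0, 0, -1, -0.0144, 0.0375, 0, 0, 0, 0, -1, -0.0144, 0.0375, 0, 0, 0, 0, -1, 0, 0, 0, 0, 0, 0]'

```text
time: 19.7
ee_pos: [0.493, -0.3897, 0.14]
orientation: [0.985, 0.172, -0.001, 0.002]
wrist_force: [-1.3, -0.5, -1.3]
gripper_width: 0.0444
gripper_force: 36.4
```

```bash
python3 - <<'E'
from chk import *
plan((.496,-.421,.14))
E
```

```text
t 19.7 at [ 0.493  -0.3897  0.14  ] yaw 19.8 w 0.0444 F [-1.3 -0.5 -1.3]
(0.496, -0.421, 0.14) leg [-7.8 30.5  0.1] rows 1 per row [-7.8 30.5  0.1]
```

Call:
jog_arm --motion '[-1, -0.008, 0.03, 0, 0, 0, 0, -1, 0, 0, 0, 0, 0, 0, -1, 0, 0, 0, 0, 0, 0]'

```text
time: 20.0
ee_pos: [0.4985, -0.4129, 0.1401]
orientation: [0.984, 0.176, -0.0, -0.0]
wrist_force: [-0.1, -0.3, -0.7]
gripper_width: 0.0444
gripper_force: 36.4
```

```bash
python3 - <<'E'
from chk import *
f=r.grab_frame('wrist'); cv2.imwrite('pics/w3.png',f['frame'])
plan((.496,-.421,.053))
E
```

```text
t 20.05 at [ 0.4989 -0.4118  0.1402] yaw 20.3 w 0.0444 F [ 0.6  0.4 -1.3]
(0.496, -0.421, 0.053) leg [-5.9  7.7 87.2] rows 3 per row [-2.   2.6 29.1]
```

View pics/w3.png

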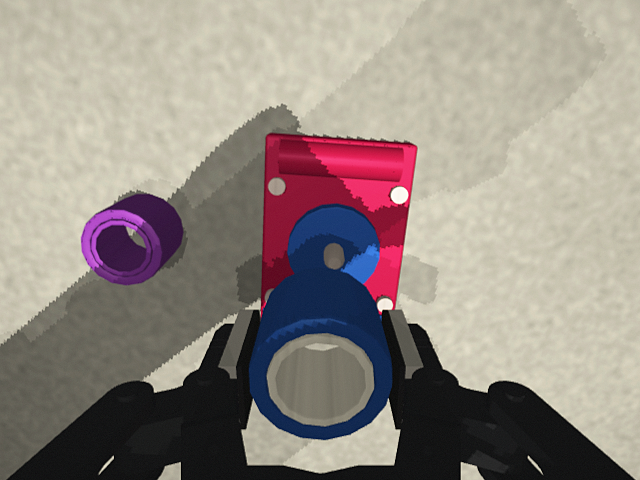

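The wrist view shows the small blue roller level with its bore at (320,380). The stub is at (334,256), a little to the right, which agrees with the computed correction (-6, +8 mm).

Call:
jog_arm --motion '[-1, -0.006, 0.008, 0.01, 0, 0, 0, -1, 0, 0, 0.025, 0, 0, 0, -1, 0, 0, 0.025, 0, 0, 0, -1, 0, 0, 0.018, 0, 0, 0, -1, 0, 0, 0.008, 0, 0, 0]'

```text
time: 20.55
ee_pos: [0.4945, -0.4211, 0.0515]
orientation: [0.984, 0.177, -0.001, -0.002]
wrist_force: [0.3, 1.3, -0.3]
gripper_width: 0.0439
gripper_force: 36.4
```

Call:
jog_arm --motion '[-1, 0, 0, 0.001, 0, 0, 0, -1, 0, 0, 0, 0, 0, 0]'

```text
time: 20.75
ee_pos: [0.4964, -0.4224, 0.0538]
orientation: [0.984, 0.177, 0.0, 0.0]
wrist_force: [1.1, -1.3, -0.2]
gripper_width: 0.0444
gripper_force: 36.4
```

Call:
jog_arm --motion '[-1, 0, 0, 0.001, 0, 0, 0, 1, 0, 0, 0, 0, 0, 0, 1, 0, 0, 0, 0, 0, 0, 1, 0, 0, 0, 0, 0, 0, 1, 0, 0, 0, 0, 0, 0]'

```text
time: 21.25
ee_pos: [0.4961, -0.4225, 0.0527]
orientation: [0.984, 0.176, 0.0, 0.0]
wrist_force: [0.1, -0.8, 0.1]
gripper_width: 0.0853
gripper_force: 0.0
```

Call:
jog_arm --motion '[1, 0, 0, 0, 0, 0, 0, 1, 0, 0, 0, 0, 0, 0, 1, 0, 0, -0.02, 0, 0, 0, 1, 0, 0, -0.035, 0, 0, 0, 1, 0, 0, -0.035, 0, 0, 0]'

```text
time: 21.75
ee_pos: [0.4955, -0.4219, 0.1426]
orientation: [0.984, 0.177, -0.001, -0.001]
wrist_force: [0.8, -0.0, 0.2]
gripper_width: 0.0855
gripper_force: 0.0
```

```bash
python3 - <<'E'
from chk import *
top(.496,-.421,.05,.075)
for c in((.606,-.167),(.615,.133),(.522,.385)): top(*c,.05,.075,cam='scene')
top(.443,-.078,.03,.05,cam='scene'); top(.337,.312,.048,.065,cam='scene')
cv2.imwrite('pics/end.png',r.grab_frame('scene')['frame'][150:330,100:470])
plan()
E
```

```text
top at [ 0.4957 -0.4239] R 0.0231 tilt 0.006 z 0.0627 4606
top at [ 0.6082 -0.1639] R 0.0336 tilt 0.008 z 0.0636 402
top at [0.6159 0.1339] R 0.0242 tilt 0.006 z 0.063 279
top at [0.5212 0.3865] R 0.0337 tilt 0.007 z 0.0631 502
top at [ 0.4421 -0.0746] R 0.0346 tilt 0.005 z 0.0395 274
top at [0.3363 0.3133] R 0.0286 tilt 0.01 z 0.0548 223
t 22.1 at [ 0.4951 -0.4218  0.1407] yaw 20.3 w 0.0852 F [-0.4  0.3 -0.5]
```

View pics/end.png

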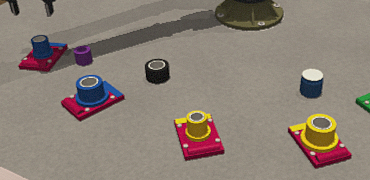

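The crop shows all four rollers seated on their carriers: (40,47), (90,88), (197,123) and (320,130). The black roller and the tin haven't moved.

```bash
python3 -c "
from rig import r
print(r.sign_off())"
```

```text
the job is handed in; nothing more can be done
None
```

I seated and released all four rollers on their matching carriers, with no visible change to the black roller or grease tin, and handed the job in at about 22 s; sign-off returned no verdict.

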